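# Reject bell into the lidded seconds crock

### The job

The mustard-yellow clay bell in the row of three beside the crock has failed inspection and goes into the seconds crock. The crock has a potter's locking lid: turn it anticlockwise (seen from above) by its knob, feeling for where its hidden lugs come free, lift it off and set it down gently on the table beside the crock, knob up. Then stand the yellow bell upright on the cork mat in the crock, letting go only once you feel it touch down and without pressing it hard; leave the lid off and the two pale bells of the row where they stand.

Things in the scene. Friction and masses are not known exactly. Their poses are not given: they have to be found in the camera images.
- crock: Heavy round cream-glazed stoneware crock with a brown rim, fixed to the table, 172 mm across. Origin: centre of its underside, on the table, z up; its yaw means nothing. Inside it is 152 mm across.
- crock_mouth (a point): Centre of the crock's mouth, level with the rim top, 84 mm above the table. The top 10 mm of the mouth is an inward ledge that leaves 132 mm clear. On two sides, half a turn apart, a notch 34 degrees wide cuts through it; the lid hides them, they point another way every time, and no listed pose tells where.
- crock_base (a point): Centre of the crock's inner floor, 8 mm above the table. On it lies felt packing under a level cork mat, 147 mm across, that fills the crock from wall to wall; the mat's top is somewhere from 12 to 32 mm above the table, at another height every time, and gives about 2 mm for every 5 N.
- lid: Loose round cream-glazed stoneware lid, 164 mm across, 73 mm high with its knob, 0.32 to 0.48 kg. Origin: centre of the foot of its lower flange, z up: 63 mm above the table when seated on the crock, 0 when lying on the green cloth, 6 to 8 mm on the white boards and mats to the right of it. The flange, 126 mm across and 21 mm deep, hangs in the crock's mouth.
- lid_knob (a point): Grip point on the lid's axis, 62 mm above its origin. Round brown knob, 32 mm across, straight-sided from 51 to 67 mm above the lid's origin, top at 73 mm; the lid's face round the foot of the knob is at 34 mm.
- lid_lugs (a point): Centre of the lid's flange foot. Two lugs half a turn apart, 16 degrees wide, reach 10 mm out under the crock's ledge. Locked at the start: the lid turns freely but rises only 3 mm. Turned anticlockwise by 20 to 75 degrees (unknown, differs) the lugs meet the notches and it lifts straight out; free about 8 degrees either side; no stop, turned further it locks again.
- bell_yellow: The reject: mustard-yellow clay bell, loose, upright in the row of three near the crock, 42 mm across, clay 46 mm high; a thin cord loop above it, up to 59 mm, has no substance to touch. Origin: centre of its underside, z up. Grasp it across its sides 20 to 30 mm above the origin. 50 to 85 g.
- bell_pale_wide: Pale cream-green clay bell, loose bystander, 43 mm across, 59 mm high with its cord loop; origin at the centre of its underside. The three bells stand in a row along x, about 105 mm apart, in changing order; the white board about 150 mm to the right (-y) of the row's middle bell is clear for laying down the lid.
- bell_pale_slim: Pale, slimmer clay bell, loose bystander, 33 mm across, 59 mm high with its cord loop; origin at the centre of its underside.

How it is judged:
On the way, in this order (a step that is already met when the one before it is completed fails the run):
1. the lid has been turned free and lifted clear of the crock (z of lid in the frame of crock above 0.09 m), for 0.1 s.
2. the lid lies on the table beside the crock, knob up, let go (height (world z) of lid below 0.015 m and angle between lid's own z axis and vertical below 0.1 rad and horizontal distance between lid and crock above 0.16 m and contact force between lid and the fingers below 0.1 N), for 0.2 s.
At the end, for the whole second after the job is handed in: The yellow bell stands upright (within 0.2 rad) and still on the cork mat inside the crock, and the lid lies flat (within 0.1 rad) and still on the table beside the crock, knob up (horizontal distance between bell_yellow and crock below 0.056 m and z of bell_yellow in the frame of crock between 0.006 and 0.04 m and angle between bell_yellow's own z axis and vertical below 0.2 rad and linear speed of each of bell_yellow, lid below 0.02 m/s and height (world z) of lid between -0.01 and 0.015 m and angle between lid's own z axis and vertical below 0.1 rad and horizontal distance between lid and crock above 0.16 m); the robot touches nothing.
It fails at once if the bell was dropped into the crock (falling free at over 0.3 m/s, a drop of some 5 mm) instead of being set down (horizontal distance between bell_yellow and crock below 0.075 m and contact force between bell_yellow and the fingers below 0.05 N and linear speed of bell_yellow above 0.3 m/s).
It fails at once if the bell was pressed against the crock or its packing with over 15 N (contact force between bell_yellow and crock above 15 N).
It fails at once if the lid was dropped (falling free at over 0.4 m/s) (contact force between lid and the fingers below 0.05 N and linear speed of lid above 0.4 m/s).
It fails at once if a pale bell was shifted by over 20 mm or tipped (distance of any of bell_pale_wide, bell_pale_slim from where it was at the start of the episode above 0.02 m or angle between any of bell_pale_wide, bell_pale_slim's own z axis and vertical above 0.3 rad).
It also fails if it takes over 67 s, if anything falls off the work surface, if the arm or the gripper's body presses on something with over 40 N, if the wrist force passes 120 N, or if a joint passes its speed limit or range.

### The arm

A 7-joint arm with a two-finger parallel gripper is mounted at the origin on a cart in front of the work surface, level with it; the furniture and walls round the work are solid. World frame = base frame: x ahead of the robot, y to its left, z up, the work surface at z = 0. Lengths are in m, angles in rad, forces in N, time in s.
With the tool pointing down it reaches from about 0.35 to 0.9 m from the base axis. Payload 8.1 kg.
Tool frame: the origin (TCP) lies at the very end of the fingers, on their centre line; the grasp point (between the pads) lies 19 mm behind it; z points along the fingers, y is the line along which they close (so a half turn about z gives the same grasp; the last joint's range is limited). The gripper opens to 92 mm and grips with 3 to 60 N. Pads are 19 mm wide; open, the fingers measure 130 mm over their backs; the gripper's body (75 mm by 190 mm) begins 47 mm behind the grasp point.
Start: joints at [1.057, 0.434, 0.025, 1.573, -0.012, 1.134, -0.075], TCP at [0.25, -0.573, 0.204] pointing down, gripper open.
Joint ranges: [-2.62, 2.62], [-0.44, 2.09], [-1.27, 1.32], [0.08, 2.57], [-1.32, 4.46], [0.12, 2], [-2.74, 2.74]. Speed limits (rad/s): [2.22, 2.22, 3.01, 3.01, 3.14, 3.14, 3.14].

### API

Orientations are given as a rotation vector (axis times angle).
In Python, from cell import arm gives the robot as it stands.
- The arm moves only by the shell command python3 -m pendant 'ROWS' [FORCE]. ROWS is a JSON object of lists of equal length, an entry for each row: "slide": the shift along the tool's x, y, z in units of 0.3 m (1.0 is 0.3 m), a list of three; "dr": the turn, a rotation vector about the tool's x, y, z in units of 0.12 rad (1.0 is 0.12 rad), a list of three; "claw": the opening, from 0 (shut) to 1 (fully open). In form: {"slide": [[tx, ty, tz], ...], "dr": [[ax, ay, az], ...], "claw": [claw, ...]}. A call has 1 to 10 rows; each row shifts and turns the commanded pose from where the row before left it, along the tool's axes as they then stand; what a row does not reach is not made up. A row lasts 1/10 s, in which the tool goes at most 50 mm and 8.59 degrees, less where a joint would pass 70% of its speed; a pose out of reach is approached as far as the arm can. A call with a number of a shift or a turn outside -1 to 1 is refused whole. A call with a gripper value outside its range is refused whole. The fingers move at their own pace and stop on an object; FORCE is the grip in N (left out, the last holds). Time passes only in rows, so rows that do not move let the fingers close. It gives the time, the measured TCP pose, the force, the opening and the grip force at its end, in the units of the state.
- arm.observe(): the state, without advancing time (a new reading comes with each control period).
- arm.get_image(name): name is "scene" or "side" or "wrist"; returns the picture (384x512x3 uint8, red, green, blue); there is no depth.
- arm.calibration(name): a dict with "K" (3x3 intrinsics, pixels), "xyz" and "orientation" of the camera in the world. Camera axes: x right, y up, looking along -z (the intrinsics and any distortion apply to the point x, -y, -z); pixel columns grow to the right and rows downward; lengths in m; the calibration is good to about 2 mm. A picture is of the moment at which its call begins: read the wrist's pose just before it. calibration takes no time and is no camera call; for the wrist camera it gives the pose at the moment of the call.
- arm.sign_off(): hands the job in; it is judged then, once.
The state is a dict: "clock": time; "joints": joint angles; "dq": joint speeds; "joint_efforts": joint torques, N m; "position": TCP position; "ee_rot": TCP orientation; "force": force on the tool from outside, world axes, zero at the start; "ft_torque": the same for the moment, N m; "width": opening from 0.0 (shut) to 1.0 (fully open); "gripper_force": force on a finger pad.
Only numpy, scipy, OpenCV 4.12 (cv2) and the standard library are available. Lean on these libraries where they do the work, as an engineer would, in place of code of your own. Each camera call takes 0.05 s, during which the arm holds its last target. There are 200 camera calls.

## Working session

There is one attempt and no reset: what is moved stays moved. The work goes in short steps, Python scripts to look and compute and a shell command to move; the robot and the scene stay as the last step left them, time stands still between calls to the robot, and variables do not carry over. Pictures are saved under pics/ and viewed, at most 10 in all, crops included, and the job is handed in when it is done.

```bash
ls; mkdir -p pics
python3 - <<'E'
from cell import arm
import cv2,numpy as np
s=arm.observe(); print(s)
ims=[]
for n in("scene","side","wrist"):
    c=arm.calibration(n); print(n,{k:np.round(v,4).tolist() if not isinstance(v,str) else v for k,v in c.items()})
    im=arm.get_image(n); np.save(f"pics/{n}0.npy",im); ims.append(im)
a=np.hstack(ims[:2]); cv2.imwrite("pics/a0.png",cv2.resize(a,(800,300),interpolation=cv2.INTER_AREA)[:,:,::-1])
cv2.imwrite("pics/s0.png",ims[0][:,:,::-1]);cv2.imwrite("pics/d0.png",ims[1][:,:,::-1])
E
```

```text
pics
{'clock': 0.0, 'joints': array([ 1.05738723,  0.43523729,  0.02494676,  1.5740878 , -0.01163252,
        1.13399269, -0.07507842]), 'dq': array([-0.00031933,  0.00190446, -0.00125127,  0.00024061,  0.00070789,
        0.00050453, -0.00158125]), 'joint_efforts': array([-2.09782270e-04, -6.67854452e+01,  9.84803326e-01, -3.14469266e+01,
       -6.05525309e-02,  4.28030721e-02,  1.89388270e-04]), 'position': array([ 0.24934651, -0.5725126 ,  0.20273939]), 'ee_rot': array([-3.07407329e+00, -6.40400162e-01,  6.63815428e-04]), 'force': array([-0.21076122, -0.81285115,  0.18831366]), 'ft_torque': array([ 0.0120332 ,  0.03640206, -0.0320116 ]), 'gripper_force': 0.0, 'width': 1.0006924104903556}
scene {'K': [[445.1249, 0.0, 256.2246], [0.0, 445.1249, 195.166], [0.0, 0.0, 1.0]], 'xyz': [-0.0782, -0.5701, 0.4981], 'orientation': [1.012, -0.511, -0.8046]}
side {'K': [[398.6787, 0.0, 253.3466], [0.0, 398.6787, 195.4828], [0.0, 0.0, 1.0]], 'xyz': [0.4077, 0.6607, 0.4301], 'orientation': [0.0981, -1.639, -2.5397]}
wrist {'K': [[337.9647, 0.0, 252.1375], [0.0, 337.9647, 192.8309], [0.0, 0.0, 1.0]], 'xyz': [0.3145, -0.5434, 0.3851], 'orientation': [-0.2381, 0.159, -1.1523]}
```

View pics/s0.png

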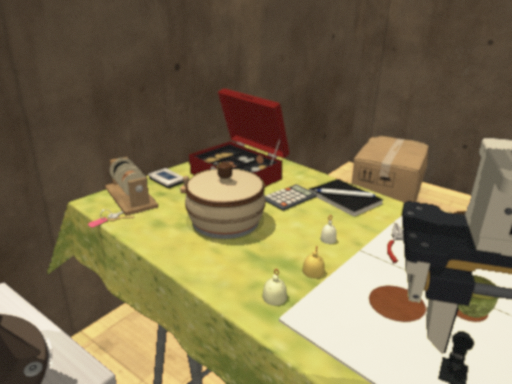

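View pics/d0.png

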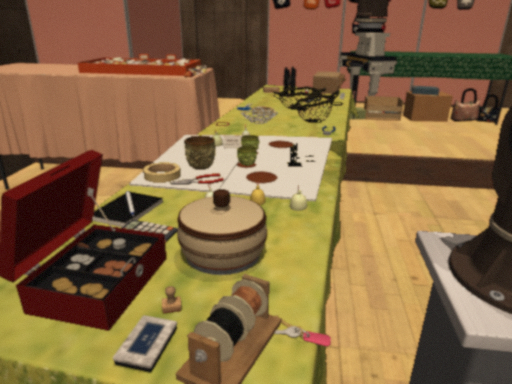

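The scene view shows the crock with its knob at about (225,170), the yellow bell at (314,263), and the pale bells at (275,288) and (329,230). In the side view the knob is at (222,200), the yellow bell at (258,195), and a pale bell at (299,200).

```bash
cat > h.py <<'E'
from cell import arm
import cv2,numpy as np
from scipy.spatial.transform import Rotation as R
def ray(c,uv):
    K=np.array(c["K"]); d=np.linalg.solve(K,[uv[0],uv[1],1.]); d=np.array([d[0],-d[1],-d[2]])
    d=R.from_rotvec(c["orientation"]).apply(d); return np.array(c["xyz"]),d/np.linalg.norm(d)
def tri(rs):
    A=sum(np.eye(3)-np.outer(d,d) for o,d in rs); b=sum((np.eye(3)-np.outer(d,d))@o for o,d in rs)
    p=np.linalg.solve(A,b); return p,[np.linalg.norm(np.cross(p-o,d)) for o,d in rs]
def onz(r,z): o,d=r; return o+d*(z-o[2])/d[2]
def proj(c,p):
    q=R.from_rotvec(c["orientation"]).inv().apply(np.array(p)-c["xyz"]); q=np.array(c["K"])@[q[0],-q[1],-q[2]]; return q[:2]/q[2]
def blob(im,lo,hi,box):
    x0,y0,x1,y1=box; h=cv2.cvtColor(np.ascontiguousarray(im[y0:y1,x0:x1]),cv2.COLOR_RGB2HSV)
    m=cv2.inRange(h,lo,hi); n,l,s,c=cv2.connectedComponentsWithStats(m)
    i=1+np.argmax(s[1:,4]); t=s[i]; return c[i]+[x0,y0],(t[0]+x0,t[1]+y0,t[0]+t[2]+x0,t[1]+t[3]+y0),t[4]
E
python3 - <<'E'
from h import *
S=np.load("pics/scene0.npy");D=np.load("pics/side0.npy");cs=arm.calibration("scene");cd=arm.calibration("side")
for n,im in(("scene",S),("side",D)):
    h=cv2.cvtColor(im,cv2.COLOR_RGB2HSV)
    for p in ([(225,170),(314,265),(275,292),(329,235),(300,285),(225,185)] if n=="scene" else [(222,200),(258,196),(299,202),(275,200),(222,215)]): print(n,p,h[p[1],p[0]])
ks=blob(S,(0,60,0),(15,255,120),(205,155,245,182));kd=blob(D,(0,60,0),(15,255,120),(205,185,240,215))
bs=blob(S,(17,110,60),(25,255,255),(295,240,335,285));bd=blob(D,(17,110,60),(25,255,255),(245,180,275,210))
for a,b in((ks,kd),(bs,bd)):
    print(a,b); print(tri([ray(cs,a[0]),ray(cd,b[0])]))
E
```

```text
scene (225, 170) [ 14 141  58]
scene (314, 265) [ 22 144 206]
scene (275, 292) [ 27  77 210]
scene (329, 235) [ 25  59 183]
scene (300, 285) [ 29 137 196]
scene (225, 185) [ 19  87 211]
side (222, 200) [  9 157  47]
side (258, 196) [ 21 165 201]
side (299, 202) [ 25  92 199]
side (275, 200) [ 28 158 165]
side (222, 215) [ 18 102 198]
(array([221.77316294, 167.18210863]), (np.int32(205), np.int32(159), np.int32(238), np.int32(178)), np.int32(313)) (array([221.092827  , 197.91561181]), (np.int32(214), np.int32(189), np.int32(230), np.int32(208)), np.int32(237))
(array([0.5540284 , 0.00761138, 0.12475882]), [np.float64(0.0023993313054787974), np.float64(0.0023993313054787957)])
(array([313.90143737, 264.64887064]), (np.int32(303), np.int32(245), np.int32(326), np.int32(278)), np.int32(487)) (array([256.64285714, 197.01260504]), (np.int32(245), np.int32(185), np.int32(266), np.int32(210)), np.int32(238))
(array([ 0.51897864, -0.24755069,  0.0132596 ]), [np.float64(0.0020541445404430956), np.float64(0.0020541445404428696)])
```

The triangulated heights are plausible: the knob is at about 0.125 m and the bell sits low. Next I turn the tool to yaw 0 and go to look with the wrist camera between the crock and the bells.

```bash
python3 - <<'E'
from h import *
s=arm.observe();c=arm.calibration("wrist");T=R.from_rotvec(s["ee_rot"])
print(T.inv().apply(np.array(c["xyz"])-s["position"]), T.inv().apply(ray(c,(252,193))[1]), "imgright",T.inv().apply(R.from_rotvec(c["orientation"]).apply([1,0,0])))
E
python3 -m pendant '{"slide":[[0,0,-0.16],[0,0,-0.16],[0,0,-0.16],[0,0,0]],"dr":[[0,0,1],[0,0,1],[0,0,1],[0,0,0.42]],"claw":[1,1,1,1]}'
python3 -m pendant '{"slide":[[0.06,-0.15,0],[0.06,-0.15,0],[0.06,-0.15,0],[0.06,-0.15,0],[0.06,-0.15,0],[0.06,-0.15,0],[0.06,-0.15,0],[0.06,-0.15,0],[0.06,-0.15,0],[0,0,0]],"dr":[[0,0,0],[0,0,0],[0,0,0],[0,0,0],[0,0,0],[0,0,0],[0,0,0],[0,0,0],[0,0,0],[0,0,0]],"claw":[1,1,1,1,1,1,1,1,1,1]}'
```

```text
[ 0.07133975 -0.00100627 -0.18228397] [-0.2676693  -0.00132562  0.96350993] imgright [2.39134665e-05 9.99999539e-01 9.60356634e-04]
clock: 0.55
position: [0.2506, -0.5754, 0.3548]
ee_rot: [3.132, -0.007, 0.008]
force: [0.2, -1.1, 0.5]
width: 0.999
gripper_force: 0.0
clock: 1.55
position: [0.4135, -0.1612, 0.3477]
ee_rot: [-3.139, -0.016, -0.002]
force: [-1.0, -0.0, -0.2]
width: 1.001
gripper_force: 0.0
```

```bash
python3 -m pendant '{"slide":[[0.15,0,0],[0.15,0,0],[0.15,0,0],[0.05,0,0],[0,0,0],[0,0,0]],"dr":[[0,0,0],[0,0,0],[0,0,0],[0,0,0],[0,0,0],[0,0,0]],"claw":[1,1,1,1,1,1]}'
python3 - <<'E'
from h import *
s=arm.observe();c=arm.calibration("wrist");im=arm.get_image("wrist")
np.savez("pics/w1.npz",im=im,**{k:np.array(c[k]) for k in("K","xyz","orientation")})
print(np.round(s["position"],4),np.round(s["joints"],2));cv2.imwrite("pics/w1.png",im[:,:,::-1])
E
```

```text
clock: 2.15
position: [0.5608, -0.1683, 0.347]
ee_rot: [-3.142, -0.0, 0.002]
force: [-0.1, -0.1, 1.0]
width: 1.006
gripper_force: 0.0
[ 0.5608 -0.1683  0.347 ] [ 0.36  0.31 -0.22  1.42  0.07  1.43 -1.43]
```

View pics/w1.png

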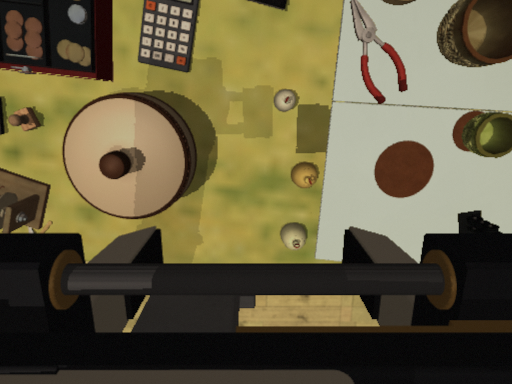

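The wrist view shows the lid centred near (128,157) with the knob at (115,165). The bells are yellow at (304,176) in the middle and pale at (286,100) and (293,236). The brown mat on the white board is at (404,170), with a cup at (490,133). I move over the crock for a second view.

```bash
python3 -m pendant '{"slide":[[0,-0.14,0],[0,-0.15,0],[0,-0.15,0],[0,-0.14,0],[0,0,0],[0,0,0]],"dr":[[0,0,0],[0,0,0],[0,0,0],[0,0,0],[0,0,0],[0,0,0]],"claw":[1,1,1,1,1,1]}'
cat > m.py <<'E'
from h import *
s=arm.observe();c=arm.calibration("wrist");im=arm.get_image("wrist")
np.savez("pics/w2.npz",im=im,**{k:np.array(c[k]) for k in("K","xyz","orientation")})
cv2.imwrite("pics/w2.png",im[:,:,::-1]); print(np.round(s["position"],4))
a=dict(np.load("pics/w1.npz"));b=dict(np.load("pics/w2.npz"))
cs=arm.calibration("scene");S=np.load("pics/scene0.npy")
def find(q,p,lo,hi,r):
    u=proj(q,p).astype(int); box=(max(u[0]-r,0),max(u[1]-r,0),u[0]+r,u[1]+r); return blob(q["im"],lo,hi,box)
K=[(0,60,0),(18,255,110)]
for n,p,lim,r in(("knob",(.556,.007,.13),K,28),("yellow",(.519,-.248,.03),[(14,130,60),(24,255,255)],30)):
    rs=[]
    for q in(a,b):
        f=find(q,p,*lim,r); print(n,f); rs.append(ray(q,f[0]))
    print(tri(rs))
E
python3 m.py
```

```text
clock: 2.8
position: [0.5605, 0.0063, 0.3482]
ee_rot: [3.141, 0.003, 0.001]
force: [-1.0, -1.1, 0.7]
width: 0.998
gripper_force: 0.0
[0.5605 0.0063 0.3482]
knob (array([116.69458128, 163.50123153]), (np.int64(99), np.int64(149), np.int64(134), np.int64(179)), np.int32(812))
knob (array([259.7617689 , 162.86590585]), (np.int64(245), np.int64(149), np.int64(280), np.int64(179)), np.int32(701))
(array([ 0.55608266, -0.00211126,  0.12269947]), [np.float64(0.00040815689937912533), np.float64(0.000408156899379087)])
yellow (array([307.20028011, 171.1372549 ]), (np.int64(291), np.int64(149), np.int64(326), np.int64(188)), np.int32(714))
yellow (array([417.87937274, 172.10977081]), (np.int64(400), np.int64(146), np.int64(437), np.int64(189)), np.int32(829))
(array([ 0.52191857, -0.25352152,  0.00950253]), [np.float64(0.0004060806040718638), np.float64(0.00040608060407213304)])
```

View pics/w2.png

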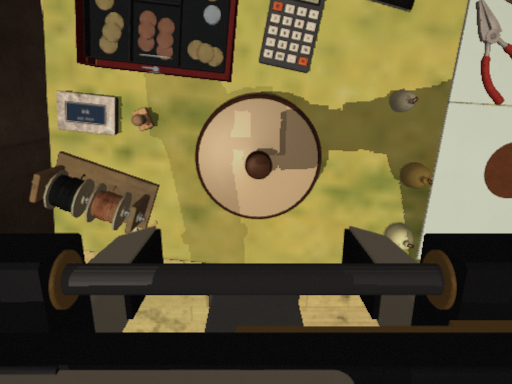

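The second wrist view has the knob at (258,165) centred on the lid disc at (258,156). The shadow contaminated the mask, so I redo it with circle fits.

Run:
```python
from h import *
a=dict(np.load("pics/w1.npz"));b=dict(np.load("pics/w2.npz"))
def circ(q,box,r0,r1):
    x0,y0,x1,y1=box; g=cv2.cvtColor(np.ascontiguousarray(q["im"][y0:y1,x0:x1]),cv2.COLOR_RGB2GRAY)
    g=cv2.resize(g,None,fx=4,fy=4,interpolation=cv2.INTER_CUBIC)
    c=cv2.HoughCircles(g,cv2.HOUGH_GRADIENT_ALT,1,40,param1=120,param2=.5,minRadius=4*r0,maxRadius=4*r1)
    return None if c is None else c[0][:3]/4+np.array([x0,y0,0])
for n,bx in(("knob",((85,140,150,195),(228,140,293,195))),("lid",((50,80,205,230),(185,80,335,230)))):
    for q,x in zip((a,b),bx): 
        c=circ(q,x,*((10,20) if n=="knob" else (55,70))); print(n,c)
        if c is not None:
            for z in(.13,.136) if n=="knob" else (.092,.097): print(z,onz(ray(q,c[0][:2]),z))
K=[(0,70,0),(18,255,80)]
for q,x in zip((a,b),((95,145,135,185),(243,147,273,182))):
    f=blob(q["im"],*K,x);print(f)
# yellow: bell colour by hue
for q,x in zip((a,b),((285,145,325,195),(395,145,440,195))):
    h=cv2.cvtColor(q["im"],cv2.COLOR_RGB2HSV)[x[1]:x[3]:5,x[0]:x[2]:5,0]; print(h)
```

```text
knob [[116.         163.75        14.34176445]
 [116.         163.75        17.15366554]]
0.13 [ 0.55673726 -0.00419375  0.13      ]
0.136 [ 0.55786955 -0.0066503   0.136     ]
knob [[258.25       165.25        14.01181698]
 [258.25       165.25        11.46226025]]
0.13 [ 5.54929733e-01 -1.41555374e-04  1.30000000e-01]
0.136 [ 5.56074170e-01 -2.95758582e-05  1.36000000e-01]
lid [[126.5        158.25        65.50688171]
 [126.5        158.25        58.9707222 ]]
0.092 [ 0.5568532  -0.00314288  0.092     ]
0.097 [ 0.55771343 -0.00502408  0.097     ]
lid [[258.75       157.25        61.34232712]]
0.092 [ 0.55830326 -0.00143246  0.092     ]
0.097 [ 0.55913587 -0.00133251  0.097     ]
(array([115.84090909, 164.03939394]), (np.int32(100), np.int32(150), np.int32(133), np.int32(179)), np.int32(660))
(array([259.59566075, 164.25838264]), (np.int32(246), np.int32(150), np.int32(272), np.int32(179)), np.int32(507))
[[25 25 25 25 25 25 26 25]
 [25 25 25 25 26 25 25 25]
 [25 25 25 25 26 26 25 24]
 [25 25 25 25 25 24 25 24]
 [26 26 24 20 20 19 24 24]
 [27 26 19 20 20 20 19 24]
 [28 26 20 20 20 20 20 25]
 [30 29 20 20 22 12 20 26]
 [29 28 27 20 20 20 28 28]
 [27 28 28 28 30 30 29 30]]
[[25 25 24 25 25 24 25 25 25]
 [25 25 24 25 25 26 25 26 24]
 [24 24 25 25 26 26 25 24 24]
 [24 25 25 25 25 25 24 24 22]
 [25 25 23 19 19 19 24 24 21]
 [26 25 20 20 20 19 20 24 32]
 [28 23 19 20 20 20 20 20 34]
 [29 27 19 20 20 19 20 10 34]
 [28 28 24 20 20 20 21 23 34]
 [28 28 28 30 30 29 29 19 34]]
```

```bash
python3 -m pendant '{"slide":[[-0.012,0.024,0.14],[0,0,0.16],[0,0,0.16],[0,0,0.16],[0,0,0.12],[0,0,0.067],[0,0,0],[0,0,0]],"dr":[[0,0,0],[0,0,0],[0,0,0],[0,0,0],[0,0,0],[0,0,0],[0,0,0],[0,0,0]],"claw":[1,1,1,1,0.8,0.8,0.6,0.6]}' 50
python3 - <<'E'
from h import *
s=arm.observe();print(np.round(s["position"],4),np.round(s["joints"],2))
E
```

```text
clock: 3.65
position: [0.558, -0.0027, 0.1061]
ee_rot: [3.141, -0.003, 0.0]
force: [0.8, 0.2, 1.0]
width: 0.702
gripper_force: 0.0
[ 0.558  -0.0027  0.1061] [ 0.12  0.45 -0.28  1.84  0.16  0.88 -1.82]
```

```bash
python3 -m pendant '{"slide":[[0,0,0],[0,0,0],[0,0,0],[0,0,0],[0,0,0],[0,0,0],[0,0,0],[0,0,0]],"dr":[[0,0,0],[0,0,0],[0,0,0],[0,0,0],[0,0,0],[0,0,0],[0,0,0],[0,0,0]],"claw":[0.2,0.2,0.2,0.2,0.2,0.2,0.2,0.2]}' 50
```

```text
clock: 4.45
position: [0.5581, -0.0011, 0.106]
ee_rot: [3.141, 0.001, 0.001]
force: [-1.7, -0.6, 5.9]
width: 0.328
gripper_force: 50.0
```

```bash
python3 -m pendant '{"slide":[[0,0,-0.02],[0,0,-0.01],[0,0,0],[0,0,0]],"dr":[[0,0,0],[0,0,0],[0,0,0],[0,0,0]],"claw":[0.2,0.2,0.2,0.2]}' 50
```

```text
clock: 4.85
position: [0.5545, -0.0023, 0.1098]
ee_rot: [3.141, -0.001, -0.013]
force: [6.4, -0.4, -39.7]
width: 0.322
gripper_force: 49.8
```

Locked, as expected: the lid rises about 3 mm and then the pull reaches -40 N. I hover in the free gap, turn in steps and probe lightly each time.

```bash
python3 -m pendant '{"slide":[[0,0,0.024],[0,0,0],[0,0,0],[0,0,0],[0,0,-0.014],[0,0,0],[0,0,0]],"dr":[[0,0,0],[0,0,-1],[0,0,-1],[0,0,-1],[0,0,0],[0,0,0],[0,0,0]],"claw":[0.2,0.2,0.2,0.2,0.2,0.2,0.2]}' 50
python3 - <<'E'
from h import *
s=arm.observe();print(np.round(s["position"],4),np.round(s["force"],1),np.round(s["ft_torque"],2),np.round(s["joints"],2), R.from_rotvec(s["ee_rot"]).apply([1,0,0]))
E
```

```text
clock: 5.55
position: [0.5567, -0.0017, 0.1093]
ee_rot: [-3.091, -0.557, 0.004]
force: [5.7, -0.9, -27.4]
width: 0.321
gripper_force: 50.0
[ 0.5567 -0.0017  0.1093] [  5.7  -0.9 -27.4] [-0.02 -1.37  0.29] [ 0.18  0.46 -0.37  1.83  0.21  0.9  -1.5 ] [ 0.93701108  0.34928938 -0.00267672]
```

```bash
python3 -m pendant '{"slide":[[0,0,0.013],[0,0,0],[0,0,0],[0,0,-0.013],[0,0,0],[0,0,0]],"dr":[[0,0,0],[0,0,-0.8],[0,0,-0.7],[0,0,0],[0,0,0],[0,0,0]],"claw":[0.2,0.2,0.2,0.2,0.2,0.2]}' 50
```

```text
clock: 6.15
position: [0.5572, -0.0016, 0.1093]
ee_rot: [-3.029, -0.832, 0.003]
force: [7.9, -0.7, -30.6]
width: 0.326
gripper_force: 50.0
```

```bash
python3 -m pendant '{"slide":[[0,0,0.013],[0,0,0],[0,0,0],[0,0,-0.013],[0,0,0],[0,0,0]],"dr":[[0,0,0],[0,0,-0.8],[0,0,-0.7],[0,0,0],[0,0,0],[0,0,0]],"claw":[0.2,0.2,0.2,0.2,0.2,0.2]}' 50
```

```text
clock: 6.75
position: [0.5574, -0.0016, 0.1094]
ee_rot: [-2.942, -1.1, 0.002]
force: [9.1, -0.2, -32.3]
width: 0.327
gripper_force: 50.0
```

```bash
python3 -m pendant '{"slide":[[0,0,0.013],[0,0,0],[0,0,0],[0,0,-0.013],[0,0,0],[0,0,0]],"dr":[[0,0,0],[0,0,-0.8],[0,0,-0.7],[0,0,0],[0,0,0],[0,0,0]],"claw":[0.2,0.2,0.2,0.2,0.2,0.2]}' 50
```

```text
clock: 7.35
position: [0.5575, -0.0016, 0.1099]
ee_rot: [-2.831, -1.36, 0.002]
force: [8.9, -0.1, -29.4]
width: 0.322
gripper_force: 50.0
```

```bash
python3 -m pendant '{"slide":[[0,0,0.013],[0,0,0],[0,0,0],[0,0,-0.013],[0,0,0],[0,0,0]],"dr":[[0,0,0],[0,0,-0.8],[0,0,-0.7],[0,0,0],[0,0,0],[0,0,0]],"claw":[0.2,0.2,0.2,0.2,0.2,0.2]}' 50
python3 - <<'E'
from h import *
s=arm.observe();print(np.round(s["joints"],2),s["ft_torque"])
E
```

```text
clock: 7.95
position: [0.5581, -0.001, 0.1121]
ee_rot: [2.696, 1.611, 0.001]
force: [-0.3, 0.3, -4.1]
width: 0.327
gripper_force: 50.0
[ 0.31  0.48 -0.55  1.81  0.31  0.93 -0.88] [ 0.06315249 -0.02358717 -0.02160062]
```

It came free: the force is only the lid's weight (about 4 N, 0.42 kg) and it rose past 3 mm. I centre a little more in the window and lift.

```bash
python3 -m pendant '{"slide":[[0,0,0],[0,0,-0.03],[0,0,-0.04],[0,0,-0.06],[0,0,-0.08],[0,0,-0.1],[0,0,-0.1],[0,0,0],[0,0,0]],"dr":[[0,0,-0.4],[0,0,0],[0,0,0],[0,0,0],[0,0,0],[0,0,0],[0,0,0],[0,0,0],[0,0,0]],"claw":[0.2,0.2,0.2,0.2,0.2,0.2,0.2,0.2,0.2]}' 50
```

```text
clock: 8.85
position: [0.5581, -0.0011, 0.2352]
ee_rot: [2.655, 1.678, 0.002]
force: [-0.9, -0.2, -4.4]
width: 0.321
gripper_force: 50.0
```

```bash
python3 -m pendant '{"slide":[[0,0,0],[0,0,0],[0,0,0],[0,0,0],[0,0,0],[0,0,0],[0,0,0],[0,0,0],[0,0,0],[0,0,0]],"dr":[[0,0,0.94],[0,0,0.94],[0,0,0.94],[0,0,0.94],[0,0,0.94],[0,0,0.94],[0,0,0.94],[0,0,0.94],[0,0,0.94],[0,0,0.94]],"claw":[0.2,0.2,0.2,0.2,0.2,0.2,0.2,0.2,0.2,0.2]}' 50
python3 - <<'E'
from h import *
a=dict(np.load("pics/w1.npz"))
s=arm.observe();print(s["clock"],np.round(s["position"],4),np.round(s["joints"],2),s["ee_rot"])
print("lid weight",s["force"])
def seg(lo,hi,box):
    f=blob(a["im"],lo,hi,box);print(f,onz(ray(a,f[0]),.007))
seg((0,90,40),(12,255,200),(365,130,443,205))
for p in((332,103),(326,160),(317,258),(455,133),(470,100),(380,100)): print(p,onz(ray(a,p),.005))
h=[tri([ray(a,u),ray(dict(np.load("pics/w2.npz")),v)]) for u,v in (((307,170),(418,170)),)];print(h)
E
```

```text
clock: 9.85
position: [0.5567, -0.0013, 0.2327]
ee_rot: [3.141, -0.008, -0.005]
force: [-0.6, 0.6, -4.6]
width: 0.323
gripper_force: 50.0
9.85 [ 0.5567 -0.0013  0.2327] [ 0.19  0.33 -0.38  1.67  0.13  1.16 -1.8 ] [ 3.14135821 -0.00789643 -0.0047248 ]
lid weight [-0.56027537  0.57706971 -4.64318835]
(array([403.50413875, 168.70122192]), (np.int32(375), np.int32(141), np.int32(433), np.int32(197)), np.int32(2537)) [ 0.52575499 -0.40512477  0.007     ]
(332, 103) [ 0.6255463  -0.28683969  0.005     ]
(326, 160) [ 0.53919601 -0.28293179  0.005     ]
(317, 258) [ 0.37064129 -0.27754198  0.005     ]
(455, 133) [ 0.58110122 -0.4782599   0.005     ]
(470, 100) [ 0.62990349 -0.49279128  0.005     ]
(380, 100) [ 0.62988932 -0.35831146  0.005     ]
[(array([ 0.52466846, -0.25297722,  0.01023735]), [np.float64(0.0003575694154136673), np.float64(0.00035756941541352857)])]
```

```bash
python3 -m pendant '{"slide":[[-0.014,0.07,0],[-0.014,0.15,0],[-0.014,0.15,0],[-0.014,0.15,0],[-0.014,0.15,0],[-0.014,0.15,0],[-0.014,0.15,0],[-0.014,0.15,0],[-0.01,0.15,0],[0,0.066,0]],"dr":[[0,0,0],[0,0,0],[0,0,0],[0,0,0],[0,0,0],[0,0,0],[0,0,0],[0,0,0],[0,0,0],[0,0,0]],"claw":[0.2,0.2,0.2,0.2,0.2,0.2,0.2,0.2,0.2,0.2]}' 50
python3 -m pendant '{"slide":[[0,0,0.1],[0,0,0.12],[0,0,0.12],[0,0,0.1],[0,0,0],[0,0,0]],"dr":[[0,0,0],[0,0,0],[0,0,0],[0,0,0],[0,0,0],[0,0,0]],"claw":[0.2,0.2,0.2,0.2,0.2,0.2]}' 50
python3 - <<'E'
from h import *
for n in("side",):
    im=arm.get_image(n); cv2.imwrite("pics/d1.png",cv2.resize(im[100:260,180:360],None,fx=4,fy=3.5)[:,:,::-1])
s=arm.observe();print(s["position"],s["ee_rot"],s["joints"])
E
```

```text
clock: 10.85
position: [0.5179, -0.4075, 0.232]
ee_rot: [3.14, -0.01, -0.007]
force: [-0.7, -0.0, -4.3]
width: 0.326
gripper_force: 50.0
clock: 11.45
position: [0.5207, -0.4015, 0.1017]
ee_rot: [-3.14, 0.0, 0.003]
force: [0.6, 0.1, -3.8]
width: 0.325
gripper_force: 50.0
[ 0.52182046 -0.40214358  0.10324069] [3.14125069e+00 1.60732249e-04 1.01818417e-03] [ 0.71587327  0.58983308 -0.2166256   1.58301741  0.14405103  0.98369776
 -1.11580735]
```

View pics/d1.png

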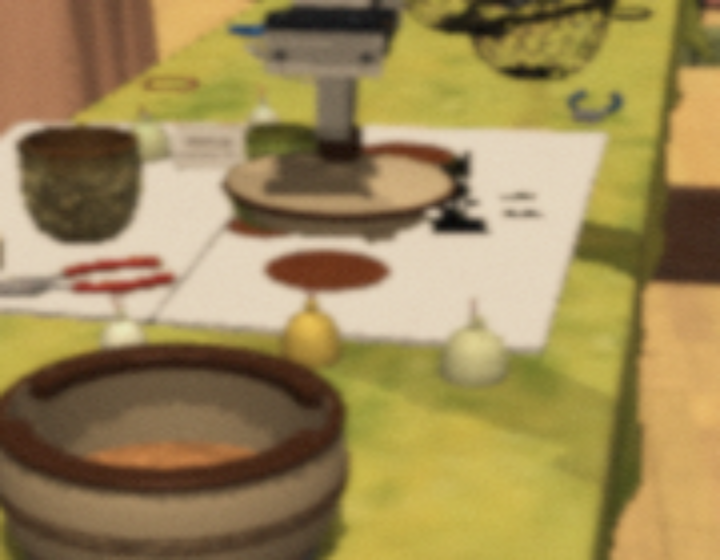

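The lid hangs level over the board between the cup, at (280,140) in the crop, and the little black stand at (455,205). The crock is open with the cork visible at (180,455). I lower the lid with a slow touchdown.

```bash
python3 -m pendant '{"slide":[[0,0,0.06],[0,0,0.05],[0,0,0.03],[0,0,0.013],[0,0,0],[0,0,0]],"dr":[[0,0,0],[0,0,0],[0,0,0],[0,0,0],[0,0,0],[0,0,0]],"claw":[0.2,0.2,0.2,0.2,0.2,0.2]}' 50
```

```text
clock: 12.1
position: [0.5217, -0.4022, 0.0571]
ee_rot: [3.141, 0.0, 0.001]
force: [0.5, -0.1, -4.3]
width: 0.324
gripper_force: 50.0
```

```bash
python3 -m pendant '{"slide":[[0,0,0.005],[0,0,0.003],[0,0,0]],"dr":[[0,0,0],[0,0,0],[0,0,0]],"claw":[0.2,0.2,0.2]}' 50
```

```text
clock: 12.4
position: [0.5213, -0.402, 0.0543]
ee_rot: [3.141, 0.0, 0.0]
force: [0.2, -0.7, -4.7]
width: 0.325
gripper_force: 50.0
```

```bash
python3 -m pendant '{"slide":[[0,0,0.004],[0,0,0.003],[0,0,0.003],[0,0,0]],"dr":[[0,0,0],[0,0,0],[0,0,0],[0,0,0]],"claw":[0.2,0.2,0.2,0.2]}' 50
```

```text
clock: 12.8
position: [0.5213, -0.4019, 0.051]
ee_rot: [-3.142, -0.0, 0.0]
force: [0.3, -0.1, -4.1]
width: 0.322
gripper_force: 50.0
```

```bash
python3 -m pendant '{"slide":[[0,0,0.002],[0,0,0.001],[0,0,0]],"dr":[[0,0,0],[0,0,0],[0,0,0]],"claw":[0.2,0.2,0.2]}' 50
```

```text
clock: 13.1
position: [0.5213, -0.4021, 0.0508]
ee_rot: [3.141, 0.0, 0.0]
force: [-2.5, 1.3, 3.8]
width: 0.327
gripper_force: 50.0
```

Touchdown. I release and rise.

```bash
python3 -m pendant '{"slide":[[0,0,0],[0,0,0],[0,0,0],[0,0,0],[0,0,0],[0,0,-0.03],[0,0,-0.12],[0,0,-0.16],[0,0,-0.16],[0,0,0]],"dr":[[0,0,0],[0,0,0],[0,0,0],[0,0,0],[0,0,0],[0,0,0],[0,0,0],[0,0,0],[0,0,0],[0,0,0]],"claw":[0.4,0.45,0.5,0.6,0.7,0.7,0.7,0.8,0.8,0.8]}' 10
python3 -m pendant '{"slide":[[0,-0.12,0],[0,-0.14,0],[0,-0.14,0],[0,-0.1,0],[0,0,0],[0,0,0],[0,0,0]],"dr":[[0,0,0],[0,0,0],[0,0,0],[0,0,0],[0,0,0],[0,0,0],[0,0,0]],"claw":[0.8,0.8,0.8,0.8,0.8,0.8,0.8]}' 10
python3 - <<'E'
from h import *
s=arm.observe();c=arm.calibration("wrist");im=arm.get_image("wrist")
np.savez("pics/w3.npz",im=im,**{k:np.array(c[k]) for k in("K","xyz","orientation")})
cv2.imwrite("pics/w3.png",im[:,:,::-1]); print(s["position"],s["ee_rot"])
f=None
a=dict(np.load("pics/w3.npz")); u=proj(a,(.523,-.253,.025)).astype(int);print("expected",u)
f=blob(im,(17,130,60),(22,255,255),(max(u[0]-40,0),max(u[1]-45,0),u[0]+40,u[1]+45));print(f,onz(ray(a,f[0]),.022))
x0,y0,x1,y1=f[1]
for z in(.01,.02,.025): print(z,onz(ray(a,((x0+x1-1)/2,(y0+y1-1)/2)),z))
E
```

```text
clock: 14.1
position: [0.525, -0.404, 0.1998]
ee_rot: [3.135, 0.0, 0.017]
force: [0.9, -0.4, 0.4]
width: 0.798
gripper_force: 0.0
clock: 14.8
position: [0.5211, -0.2534, 0.1915]
ee_rot: [3.141, -0.002, 0.0]
force: [-0.1, -0.2, 0.4]
width: 0.802
gripper_force: 0.0
[ 0.52114745 -0.25343377  0.19148472] [ 3.14058377e+00 -1.94828210e-03  4.18452598e-04]
expected [252 167]
(array([248.62367661, 169.55245428]), (np.int64(231), np.int64(152), np.int64(268), np.int64(189)), np.int32(1039)) [ 0.52010029 -0.24888302  0.022     ]
0.01 [ 0.51714509 -0.24916544  0.01      ]
0.02 [ 0.51920463 -0.24926098  0.02      ]
0.025 [ 0.5202344  -0.24930875  0.025     ]
```

View pics/w3.png

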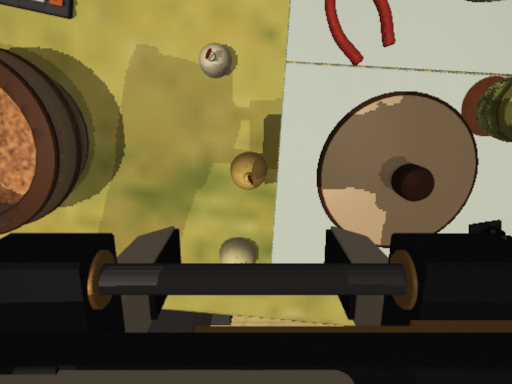

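The lid lies clear on the board with its knob at (413,182), and the bell is at (249,170). I refine the bell's position with all three wrist views.

Run:
```python
from h import *
Q=[dict(np.load(f"pics/w{i}.npz")) for i in(1,2,3)]; rs=[]
for q,b in zip(Q,((280,145,335,200),(392,145,440,200),(215,135,285,200))):
    f=blob(q["im"],(17,120,50),(22,255,255),b); x0,y0,x1,y1=f[1]; m=((x0+x1-1)/2,(y0+y1-1)/2); rs.append(ray(q,m)); print(f[1],m,onz(ray(q,m),.02), onz(ray(q,f[0]),.02))
print(tri(rs),tri(rs[:2]),tri(rs[::2]),tri(rs[1:]))
q=Q[2]; f=blob(q["im"],(0,0,0),(180,255,70),(390,158,440,205)); print("lidknob",f[1],onz(ray(q,f[0]),.076))
```

```text
(np.int32(291), np.int32(162), np.int32(318), np.int32(188)) (np.float64(304.0), np.float64(174.5)) [ 0.51926489 -0.24707451  0.02      ] [ 0.51966542 -0.24693181  0.02      ]
(np.int32(400), np.int32(162), np.int32(432), np.int32(188)) (np.float64(415.5), np.float64(174.5)) [ 0.51994377 -0.2451338   0.02      ] [ 0.51902406 -0.24453699  0.02      ]
(np.int32(231), np.int32(152), np.int32(268), np.int32(189)) (np.float64(249.0), np.float64(170.0)) [ 0.51920463 -0.24926098  0.02      ] [ 0.51969114 -0.24886165  0.02      ]
(array([ 0.51778603, -0.24883213,  0.01217134]), [np.float64(0.0005931052258463176), np.float64(0.0004816595833412872), np.float64(0.00040200779195094814)]) (array([ 0.51837928, -0.24792929,  0.01442736]), [np.float64(0.0003407236793228088), np.float64(0.0003407236793228431)]) (array([ 0.51642705, -0.24912883,  0.00686383]), [np.float64(7.09567438871642e-05), np.float64(7.095674388718048e-05)]) (array([ 0.517844  , -0.24919107,  0.01184282]), [np.float64(0.00031289306578853896), np.float64(0.0003128930657884325)])
lidknob (np.int32(390), np.int32(163), np.int32(434), np.int32(201)) [ 0.51977109 -0.39746718  0.076     ]
```

```bash
python3 -m pendant '{"slide":[[-0.01,-0.015,0],[0,0,0.12],[0,0,0.14],[0,0,0.14],[0,0,0.11],[0,0,0.07],[0,0,0.028],[0,0,0],[0,0,0]],"dr":[[0,0,0],[0,0,0],[0,0,0],[0,0,0],[0,0,0],[0,0,0],[0,0,0],[0,0,0],[0,0,0]],"claw":[0.7,0.7,0.7,0.7,0.7,0.7,0.7,0.7,0.7]}' 12
```

```text
clock: 15.75
position: [0.519, -0.2479, 0.0098]
ee_rot: [3.141, -0.0, 0.002]
force: [1.5, 0.5, 0.8]
width: 0.699
gripper_force: 0.0
```

```bash
python3 -m pendant '{"slide":[[0,0,0],[0,0,0],[0,0,0],[0,0,0],[0,0,0],[0,0,0],[0,0,0]],"dr":[[0,0,0],[0,0,0],[0,0,0],[0,0,0],[0,0,0],[0,0,0],[0,0,0]],"claw":[0.55,0.5,0.4,0.2,0.2,0.2,0.2]}' 12
```

```text
clock: 16.45
position: [0.5184, -0.2475, 0.0088]
ee_rot: [3.142, 0.0, 0.0]
force: [0.4, 0.3, -0.2]
width: 0.256
gripper_force: 10.0
```

```bash
python3 -m pendant '{"slide":[[0,0,-0.02],[0,0,-0.03],[0,0,-0.05],[0,0,0],[0,0,0]],"dr":[[0,0,0],[0,0,0],[0,0,0],[0,0,0],[0,0,0]],"claw":[0.2,0.2,0.2,0.2,0.2]}' 15
python3 - <<'E'
from h import *
S=arm.get_image("scene");D=arm.get_image("side")
a=cv2.resize(S[180:330,240:400],(400,375));b=cv2.resize(D[120:260,180:330],(400,375))
cv2.imwrite("pics/g.png",np.hstack([a,b])[:,:,::-1]);print(arm.observe()["force"])
E
```

```text
clock: 16.95
position: [0.5186, -0.2476, 0.0393]
ee_rot: [3.141, 0.0, 0.002]
force: [-0.3, 0.8, -1.4]
width: 0.252
gripper_force: 12.3
[-0.45197549  0.67807343 -0.31292882]
```

View pics/g.png

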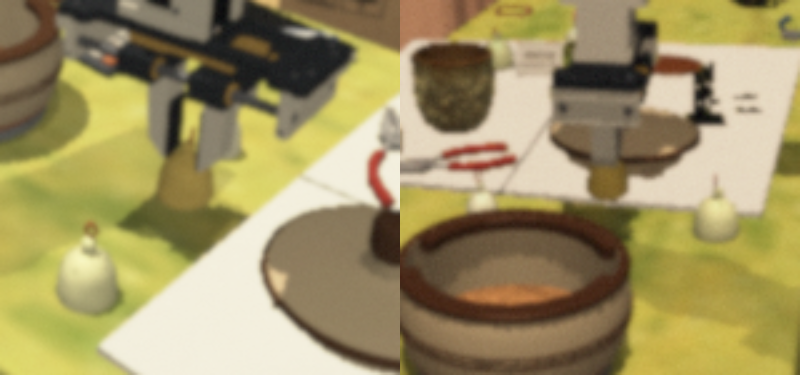

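The bell is held upright between the fingers, at (188,175) in the left crop and (605,185) in the right. I raise it, carry it over the crock and descend.

```bash
python3 -m pendant '{"slide":[[0,0,-0.1],[0,0,-0.12],[0,0,-0.12],[0,0,-0.08],[0.02,-0.1,0],[0.03,-0.15,0],[0.03,-0.16,0],[0.02,-0.16,0],[0.02,-0.15,0],[0.008,-0.1,0]],"dr":[[0,0,0],[0,0,0],[0,0,0],[0,0,0],[0,0,0],[0,0,0],[0,0,0],[0,0,0],[0,0,0],[0,0,0]],"claw":[0.2,0.2,0.2,0.2,0.2,0.2,0.2,0.2,0.2,0.2]}' 15
python3 -m pendant '{"slide":[[0,0,0],[0,0,0],[0,0,0]],"dr":[[0,0,0],[0,0,0],[0,0,0]],"claw":[0.2,0.2,0.2]}' 15
```

```text
clock: 18.05
position: [0.5564, 0.0028, 0.1643]
ee_rot: [-3.14, -0.006, 0.001]
force: [0.5, -1.0, -0.5]
width: 0.252
gripper_force: 12.3
clock: 18.35
position: [0.5563, -0.0029, 0.1643]
ee_rot: [3.141, -0.002, -0.001]
force: [0.1, -1.0, -0.9]
width: 0.254
gripper_force: 12.3
```

Position is within 2 mm of the crock centre. I go down to TCP z 0.048, above the highest possible touchdown.

```bash
python3 -m pendant '{"slide":[[0,0,0.08],[0,0,0.1],[0,0,0.1],[0,0,0.07],[0,0,0.03],[0,0,0.008],[0,0,0],[0,0,0]],"dr":[[0,0,0],[0,0,0],[0,0,0],[0,0,0],[0,0,0],[0,0,0],[0,0,0],[0,0,0]],"claw":[0.2,0.2,0.2,0.2,0.2,0.2,0.2,0.2]}' 15
```

```text
clock: 19.15
position: [0.5575, -0.0016, 0.0495]
ee_rot: [3.142, -0.0, 0.003]
force: [-0.7, -0.1, -0.7]
width: 0.253
gripper_force: 12.3
```

```bash
python3 -m pendant '{"slide":[[0,0,0.008],[0,0,0.004],[0,0,0],[0,0,0]],"dr":[[0,0,0],[0,0,0],[0,0,0],[0,0,0]],"claw":[0.2,0.2,0.2,0.2]}' 15
python3 - <<'E'
from h import *
print(arm.observe()["force"])
E
```

```text
clock: 19.55
position: [0.5567, -0.0014, 0.045]
ee_rot: [3.142, 0.0, 0.0]
force: [0.4, 0.4, -0.8]
width: 0.252
gripper_force: 12.3
[ 0.39678415  0.35319397 -0.77430396]
```

```bash
python3 -m pendant '{"slide":[[0,0,0.007],[0,0,0],[0,0,0]],"dr":[[0,0,0],[0,0,0],[0,0,0]],"claw":[0.2,0.2,0.2]}' 15 | egrep 'pos|force'; python3 -m pendant '{"slide":[[0,0,0.007],[0,0,0],[0,0,0]],"dr":[[0,0,0],[0,0,0],[0,0,0]],"claw":[0.2,0.2,0.2]}' 15| egrep 'pos|force'
```

```text
position: [0.5565, -0.0014, 0.0426]
force: [0.4, 0.1, -1.3]
gripper_force: 12.3
position: [0.5565, -0.0015, 0.0405]
force: [-0.2, -0.3, -0.8]
gripper_force: 12.3
```

```bash
python3 -m pendant '{"slide":[[0,0,0.007],[0,0,0],[0,0,0]],"dr":[[0,0,0],[0,0,0],[0,0,0]],"claw":[0.2,0.2,0.2]}' 15| egrep 'pos|force'
```

```text
position: [0.5565, -0.0014, 0.0384]
force: [0.1, 1.3, -2.0]
gripper_force: 12.3
```

```bash
python3 -m pendant '{"slide":[[0,0,0.007],[0,0,0],[0,0,0]],"dr":[[0,0,0],[0,0,0],[0,0,0]],"claw":[0.2,0.2,0.2]}' 15| egrep 'pos|force';python3 -m pendant '{"slide":[[0,0,0.007],[0,0,0],[0,0,0]],"dr":[[0,0,0],[0,0,0],[0,0,0]],"claw":[0.2,0.2,0.2]}' 15| egrep 'pos|force'
```

```text
position: [0.5566, -0.0014, 0.0364]
force: [-0.1, -0.2, 0.4]
gripper_force: 12.3
position: [0.5565, -0.0014, 0.0342]
force: [-1.0, 0.0, -0.2]
gripper_force: 12.3
```

```bash
python3 -m pendant '{"slide":[[0,0,0],[0,0,0]],"dr":[[0,0,0],[0,0,0]],"claw":[0.2,0.2]}' 15| egrep 'pos|force'
```

```text
position: [0.5566, -0.0014, 0.0344]
force: [-0.0, 0.0, -0.7]
gripper_force: 12.3
```

Still hanging free at -0.7 N, so I carry on in single steps.

```bash
python3 -m pendant '{"slide":[[0,0,0.007],[0,0,0],[0,0,0]],"dr":[[0,0,0],[0,0,0],[0,0,0]],"claw":[0.2,0.2,0.2]}' 15| egrep 'pos|force'
```

```text
position: [0.5565, -0.0015, 0.0321]
force: [0.3, -0.0, -0.5]
gripper_force: 12.3
```

```bash
python3 -m pendant '{"slide":[[0,0,0.006],[0,0,0],[0,0,0]],"dr":[[0,0,0],[0,0,0],[0,0,0]],"claw":[0.2,0.2,0.2]}' 15| egrep 'pos|force'
```

```text
position: [0.557, -0.0014, 0.0306]
force: [0.7, -0.4, 1.6]
gripper_force: 12.8
```

```bash
python3 -m pendant '{"slide":[[0,0,0.004],[0,0,0],[0,0,0]],"dr":[[0,0,0],[0,0,0],[0,0,0]],"claw":[0.2,0.2,0.2]}' 15| egrep 'pos|force'; python3 -m pendant '{"slide":[[0,0,0]],"dr":[[0,0,0]],"claw":[0.2]}' 15| egrep 'pos|force'
```

```text
position: [0.5571, -0.0014, 0.0295]
force: [2.6, -0.0, 2.8]
gripper_force: 13.4
position: [0.557, -0.0014, 0.0295]
force: [2.0, -0.8, 3.5]
gripper_force: 13.5
```

Touchdown confirmed at about 4 N. I open gently and withdraw.

```bash
python3 -m pendant '{"slide":[[0,0,0],[0,0,0],[0,0,0],[0,0,0],[0,0,0],[0,0,0],[0,0,0]],"dr":[[0,0,0],[0,0,0],[0,0,0],[0,0,0],[0,0,0],[0,0,0],[0,0,0]],"claw":[0.27,0.3,0.35,0.4,0.5,0.6,0.6]}' 10
python3 -m pendant '{"slide":[[0,0,-0.02],[0,0,-0.05],[0,0,-0.1],[0,0,-0.15],[0,0,-0.16],[0,0,-0.16],[0,0,-0.16],[0,0,0],[0,0,0]],"dr":[[0,0,0],[0,0,0],[0,0,0],[0,0,0],[0,0,0],[0,0,0],[0,0,0],[0,0,0],[0,0,0]],"claw":[0.6,0.6,0.6,0.6,0.6,0.6,0.6,0.6,0.6]}' 10
python3 - <<'E'
from h import *
W=arm.get_image("wrist");D=arm.get_image("side")
b=cv2.resize(D[90:290,150:350],(400,400))
cv2.imwrite("pics/f.png",np.hstack([cv2.resize(W[:290],(400,400)),b])[:,:,::-1])
E
```

```text
clock: 22.95
position: [0.5564, -0.0015, 0.0291]
ee_rot: [3.142, 0.0, -0.001]
force: [0.4, 0.6, 0.1]
width: 0.584
gripper_force: 0.0
clock: 23.85
position: [0.5571, -0.0013, 0.2707]
ee_rot: [3.141, 0.0, 0.005]
force: [-0.7, 0.5, -0.8]
width: 0.596
gripper_force: 0.0
```

View pics/f.png

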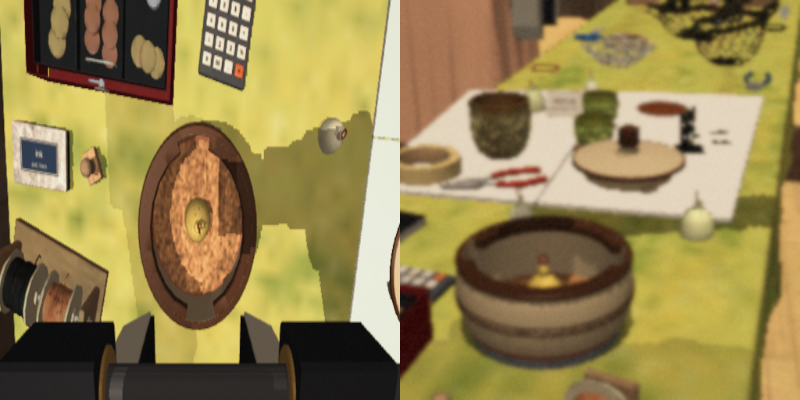

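The bell stands upright in the middle of the mat, at (198,220) in the left crop and (543,270) in the right. The lid lies flat on the board, knob up, and both pale bells are standing.

```bash
python3 -c "
from cell import arm
print(arm.sign_off())"
```

```text
the job is handed in; nothing more can be done
None
```

I handed the job in at about 24 s: the yellow bell stands upright on the cork mat in the crock, the lid lies knob up on the white board, and both pale bells are still standing; the hand-in gave no verdict.

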